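# Draw the bottom spacer block from the bench magazine

## Task

I need one spacer block from the green magazine, put ready for the drill press. Swing the gate lever with the red knob fully open to its stop, slide the bottom block out along the rail and let the others drop down behind it, then lay that block flat in the orange tray without dropping it. Leave the gate fully open, the other three blocks in the magazine and everything else where it stands.

Things in the scene. Friction and masses are not known exactly. Their poses are not given: they have to be found in the camera images.
- magazine: green sheet-metal magazine, fixed, holding four blocks stacked flat. Origin: on the bench under the middle of the stack's front face; z up, the outlet faces its own -x. The stack stands at x 0 to 50, y -22 to 22, z 20 to 100 mm. The bottom block slides out to -x only; pushed from the front it moves back 3 mm at most. Feet 8 mm high: x -5 to 65, y -38 to 38, and x -28 to 0, y -10 to 120 mm
- outlet (a point): point on top of the steel rail that carries the stack, under the middle of its front face (magazine x 0, y 0, z 20 mm; same axes). The rail is 28 mm wide, its top 20 mm above the bench, and runs from magazine x -110 to 55 mm: a block on it overhangs it by 8 mm on both sides. The upper blocks drop 20 mm when the bottom one is fully out
- strip_foot (a point): lower end of the green vertical strip in front of the stack (magazine x -5, y 0, z 46 mm). The strip is 14 mm wide (y -7 to 7, x -7.5 to -3), and keeps all but the bottom block in: a pinch that takes the second block too (which begins at z 40 mm) jams on it. It hangs from a frame 55 mm wide at z 86 to 95 mm, x -7.5 to 17.5
- wall_front (a point): middle of the front edge of the side wall at +y (magazine x 17.5, y 25.5, z 52 mm). The two green side walls stand at y 23.5 to 27.5 on either side, up to z 95 mm, only from x 17.5 mm back, so that the front 17 mm of the blocks' sides is bare; the back wall is at x 53 to 57 mm, 3 mm behind the blocks
- gate (a joint): angle of the gate lever, rad: near 0 (to 0.2) its bar lies across in front of the bottom block and bars its way, 1.57 is fully open at the end stop, the bar then pointing to the magazine's -x. It turns clockwise seen from above about the upright pivot, stays where it is left and needs about 2 to 3 N at the knob
- gate_knob (a point): on the axis of the upright red round knob at the free end of the lever, 52 mm above the bench. The knob is 18 mm in diameter and stands from 29.5 to 65 mm above the bench; the lever is 152 mm from pivot axis to knob axis, its bar 12 mm wide, at 21.5 to 29.5 mm height
- gate_pivot (a point): on the lever's upright pivot axis, at 52 mm height (magazine x -14, y 100 mm); does not move. With the lever at angle q the knob lies from it in the direction (-sin q, -cos q) of the magazine's x, y
- block_1: bottom block of the stack, the one wanted: plain aluminium, 50 mm (x) by 44 mm (y) by 20 mm (z), smooth and slippery on metal (friction about 0.2), 0.09 to 0.17 kg; origin at its centre. All four blocks look alike; in the stack their axes are the magazine's
- block_2: second block from below, same size; origin at its centre
- block_3: third block from below, same size; origin at its centre
- block_4: top block, same size; origin at its centre
- tray_orange: shallow orange open tray, 120 mm (x) by 110 mm (y), 22 mm high, walls and floor 4 to 5 mm thick, empty, fixed; origin at the middle of its underside, on the bench
- tray_grey: the same tray in grey, empty, not to be used; origin at the middle of its underside
- jar_brown: bystander: brown glass jar, 44 mm across, 85 mm high; origin at the middle of its underside
- bottle_white: bystander: white bottle, 40 mm across, 100 mm high; origin at the middle of its underside
- tape_roll: bystander: roll of pale tape lying flat, 90 mm across, 25 mm high; origin at the middle of its underside
- yellow_box: bystander: yellow box, 60 by 40 by 30 mm high; origin at the middle of its underside
- screwdriver: bystander: screwdriver lying on the bench, 170 mm long
- pen_cup: bystander: red cup, 70 mm across, 90 mm high; origin at the middle of its underside
Mind the look-alikes: they are no part of the job. Several things have the shape of the tray_orange; the one meant has the colours described above.

How it is judged:
By the outcome, as a careful person would: the job done as asked, in the order asked, and still so for the second after the job is handed in, with the robot touching nothing.
It also fails if it takes over 67 s, if anything falls off the work surface, if the arm or the gripper's body presses on something with over 40 N, if the wrist force passes 120 N, or if a joint passes its speed limit or range.

## Robot

A 6-joint arm with a two-finger parallel gripper is mounted at the origin on the work surface. World frame = base frame: x ahead of the robot, y to its left, z up, the work surface at z = 0. Lengths are in mm, angles in degrees, forces in N, time in s.
With the tool pointing down it reaches from about 350 to 850 mm from the base axis. Payload 8.1 kg.
Tool frame: the origin (TCP) lies on the front face of the gripper's body, between the roots of the fingers; the fingertips stand r.finger_overhang ahead of it and the grasp point (between the pads) lies 54 mm ahead of it (r.finger_overhang is the distance from the TCP to the fingertips, in mm); y points along the fingers, z is the direction in which the jaws open and shut, and the axes are right-handed (so a half turn about y gives the same grasp; the last joint's range is limited). The gripper opens to 85 mm and grips with 20 to 120 N. Pads are 22 mm wide; open, the fingers measure 114 mm over their backs; the gripper's body (76 mm by 85 mm) begins 54 mm behind the grasp point. The pads swing forward as they close: fully open they stand 13 mm farther back than shut.
Start: joints at [65.237, 7.471, 85.268, -0, 87.261, -4.893], TCP at [203.913, 564.292, 303.892] pointing down, gripper open.
Joint ranges: [-169.43, 169.43], [-51.17, 129.36], [1.28, 143.12], [-76.62, 256.62], [0, 156.53], [-152.29, 152.29]. Speed limits (degrees/s): [136.94, 136.94, 159.86, 180, 180, 180].

## Interface

Orientations are given as [roll, pitch, yaw] about the fixed x, y, z axes, in that order (R = Rz(yaw) Ry(pitch) Rx(roll)).
In Python, from bench import r gives the robot as it stands. The module is installed in compiled form; this text tells all that it offers.
- The arm moves only by the tool arm_command, never from a script. Its argument "increments" is a list of rows, each a list of 6 numbers: the shift along the tool's x, y, z in m, then the turn, a rotation vector about the tool's x, y, z in rad. In form: [[tx, ty, tz, wx, wy, wz], ...]. A call has exactly 10 rows; each row is the pose to reach, as a shift and turn from the pose commanded when the call began, along the tool's axes at that moment; what a row does not reach only later rows make up. A row lasts 1/8 s, in which the tool goes at most 62.5 mm and 10.7 degrees, less where a joint would pass 70% of its speed; a pose out of reach is approached as far as the arm can. A call with a gripper value outside its range is refused whole. "jaw" is the gripper's target within -1 to 1 (shut at 1, half-way at 0, fully open at -1), set as the call begins (left out, the last holds). The fingers move at their own pace and stop on an object; "force" is the grip in N (left out, the last holds). Time passes only in rows, so rows that repeat a pose let the fingers close, or fill a call up. It gives the time, the measured TCP pose, the force and the opening at its end, in the units of the state.
- r.sense(): the state, without advancing time (a new reading comes with each control period).
- r.snapshot(name): name is "scene" or "top" or "wrist"; returns the picture (480x640x3 uint8, red, green, blue); there is no depth.
- r.camera_model(name): a dict with "intrinsics" (3x3 intrinsics, pixels), "distortion" ([k1, k2, p1, p2, k3] as OpenCV has them; the pictures are not rectified), "cam_to_world" (4x4, takes a point from camera to world coordinates). Camera axes: x right, y down, z forward; pixel columns grow to the right and rows downward; lengths in mm; the calibration is good to about 2 mm. A picture is of the moment at which its call begins: read the wrist's pose just before it. camera_model takes no time and is no camera call; for the wrist camera it gives the pose at the moment of the call.
- r.hand_in(): hands the job in, once; it reports no verdict.
Trained networks look in the newest picture that a camera, given by its name, has taken for a name from the list of things; names that differ only in an ending like _2 or _b are one class to them, and where a whole thing is asked for, a point or a joint stands for the part that bears it (a point fixed in the world has none). Each returns a list of dicts, best first, with "conf" (0 to 1); they miss things now and then, are a little off and sometimes report something else, mostly with a low value. They report only what shows in the picture. A call takes as long as a camera call. They do not tell look-alikes from the thing itself.
- r.trace(camera, target): "mask" (480x640 bool, what is visible of it) and "position" ([column, row] in pixels, amid what is visible of it).
- r.spot_point(camera, target): "position" ([column, row] in pixels: a listed point, or the origin of a listed thing).
The state is a dict: "time": time; "joint_pos": joint angles; "qd": joint speeds; "joint_efforts": joint torques, N m; "tool_pos": TCP position; "tcp_rot": TCP orientation; "ft_force": force on the tool from outside, world axes, zero at the start; "wrist_torque": the same for the moment, N m; "finger_gap": finger opening in mm.
Only numpy, scipy, OpenCV 4.12 (cv2) and the standard library are available. Lean on these libraries where they do the work, as an engineer would, in place of code of your own. Each camera call takes 0.05 s, during which the arm holds its last target.

## Working session

There is one attempt and no reset: what is moved stays moved. The work goes in short steps, Python scripts to look and compute and a tool call to move; the robot and the scene stay as the last step left them, time stands still between calls to the robot, and variables do not carry over. Pictures are saved under pics/ and viewed, and the job is handed in when it is done.

Besides the shell and the picture viewer there is one more tool, called after "Call:" as a command line: name --pt "numbers of a row" for each row, then --argument value for the rest. arm_command: Moves the arm, as the interface text tells. Its arguments: {"type":"object","properties":{"increments":{"type":"array","items":{"type":"array","items":{"type":"number"}}},"jaw":{"type":"number"},"force":{"type":"number"}},"required":["increments"]}

```bash
mkdir -p pics; ls; python3 - <<'E'
from bench import r
import cv2
print(r.sense(), r.finger_overhang)
for n in ["scene","top","wrist"]:
    im=r.snapshot(n); cv2.imwrite(f"pics/{n}0.png",im[:,:,::-1]); m=r.camera_model(n); print(n,m)
    for t in ["outlet","strip_foot","wall_front","gate_knob","gate_pivot","tray_orange","magazine","block_1","pen_cup","jar_brown","bottle_white"]:
        d=r.spot_point(n,t); print(t,[(x["position"],round(x["conf"],2)) for x in d[:4]])
E
```

```text
pics
{'time': 0.0, 'joint_pos': array([ 6.52365058e+01,  7.51550521e+00,  8.53286065e+01, -7.16181043e-04,
        8.72624289e+01, -4.89279545e+00]), 'qd': array([-0.05244318, -0.06082951, -0.01127478,  0.06155038, -0.09388896,
        0.02342899]), 'joint_efforts': array([-6.63345945e-04, -5.69399035e+01, -5.00543010e+01, -1.54449731e-05,
        1.47143978e-02,  1.12230370e-05]), 'tool_pos': array([203.74431951, 563.90582801, 302.84662396]), 'tcp_rot': array([-9.01062134e+01,  8.37432909e-03, -1.98706716e+01]), 'ft_force': array([0.84360589, 0.63088997, 0.07891233]), 'wrist_torque': array([ 0.02777735, -0.00350818, -0.04160986]), 'finger_gap': 85.70774570700128} 72.6
scene {'intrinsics': array([[465.5878435 ,   0.        , 324.79958517],
       [  0.        , 465.5878435 , 240.66466672],
       [  0.        ,   0.        ,   1.        ]]), 'distortion': array([-0.08362229,  0.        ,  0.        ,  0.        ,  0.        ]), 'cam_to_world': array([[-7.03242314e-01,  4.69576793e-01, -5.33805098e-01,
         1.22627464e+03],
       [ 7.10922910e-01,  4.57884138e-01, -5.33789033e-01
[... 2078 characters left out ...]
 246.0176964 ],
       [  0.        ,   0.        ,   1.        ]]), 'distortion': array([-0.05024598,  0.        ,  0.        ,  0.        ,  0.        ]), 'cam_to_world': array([[ 3.40390357e-01,  8.90178569e-01,  3.02847354e-01,
         1.26356254e+02],
       [ 9.40284032e-01, -3.22050880e-01, -1.10223270e-01,
         5.94303629e+02],
       [-5.86135526e-04,  3.22281469e-01, -9.46643709e-01,
         3.73300199e+02],
       [ 0.00000000e+00,  0.00000000e+00,  0.00000000e+00,
         1.00000000e+00]])}
outlet []
strip_foot []
wall_front []
gate_knob []
gate_pivot []
tray_orange [([33.6, 408.2], 0.57)]
magazine []
block_1 []
pen_cup [([228.2, 429.4], 0.64)]
jar_brown []
bottle_white []
```

View images.

View pics/top0.png

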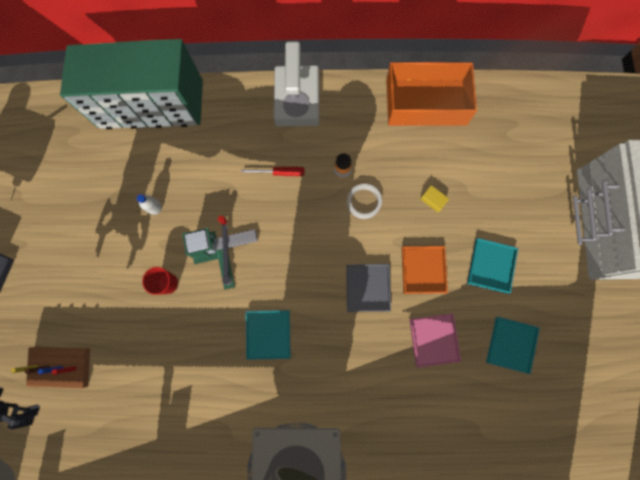

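View pics/scene0.png

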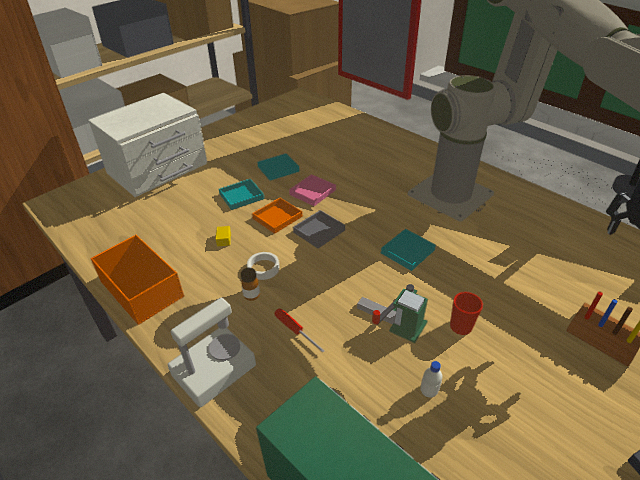

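```bash
cat > h.py <<'E'
import numpy as np, cv2
from scipy.spatial.transform import Rotation as Rn
def ray(m,px):
    K=m["intrinsics"];D=m["distortion"];T=m["cam_to_world"]
    u=cv2.undistortPoints(np.array([[px]],float),K,D)[0,0]
    d=T[:3,:3]@np.array([u[0],u[1],1]); return T[:3,3],d
def atz(m,px,z):
    o,d=ray(m,px); return o+d*(z-o[2])/d[2]
def tri(obs):
    A=np.zeros((3,3));b=np.zeros(3)
    for m,p in obs:
        o,d=ray(m,p); d=d/np.linalg.norm(d); P=np.eye(3)-np.outer(d,d); A+=P;b+=P@o
    x=np.linalg.solve(A,b); return x
def proj(m,P):
    T=np.linalg.inv(m["cam_to_world"]); P=np.atleast_2d(P)
    return cv2.projectPoints(P.astype(float),cv2.Rodrigues(T[:3,:3])[0],T[:3,3],m["intrinsics"],m["distortion"])[0][:,0]
E
python3 - <<'E'
import sys; sys.path.insert(0,'.')
from h import *
from bench import r
np.set_printoptions(precision=1,suppress=True)
s=r.camera_model("scene");t=r.camera_model("top")
for n,z,a,b in [("outlet",20,(396.4,319.7),(214.4,243.4)),("strip",46,(393.8,309.7),(212.2,241)),("wall",52,(410.7,301.6),(203.1,251.5)),("knob",52,(375.6,319.3),(222.1,220.9)),("pivot",52,(410.2,281.1),(224.8,277)),("cup",0,(462,326.6),(166.9,284.2)),("jar",0,(249,294),(343.1,169.9)),("bottle",0,(431.6,388.5),(151.5,205.6))]:
    print(n,atz(s,a,z),atz(t,b,z),tri([(s,a),(t,b)]))
print(r.sense()["time"])
E
```

```text
outlet [578.2 217.2  20. ] [571.1 212.2  20. ] [572.6 214.   12.4]
strip [576.4 204.4  46. ] [573.  211.5  46. ] [575.  207.9  47.7]
wall [530.7 221.   52. ] [545.2 232.2  52. ] [542.9 227.9  67.3]
knob [634.9 194.6  52. ] [623.6 186.2  52. ] [626.5 188.9  39.8]
pivot [474.4 177.2  52. ] [480.7 175.   52. ] [478.8 176.6  54.8]
cup [466.6 341.5   0. ] [467.  340.5   0. ] [466.7 341.1  -0.3]
jar [ 770.9 -129.4    0. ] [ 772.6 -125.2    0. ] [ 772.2 -125.7    3.5]
bottle [664.9 388.4   0. ] [679.9 394.8   0. ] [675.1 390.5  14.5]
1.8
```

Call:
arm_command --pt "0.044 0 -0.0255 0 -0.044 0" --pt "0.088 0 -0.051 0 -0.088 0" --pt "0.132 0 -0.0765 0 -0.132 0" --pt "0.176 0 -0.102 0 -0.176 0" --pt "0.22 0 -0.128 0 -0.22 0" --pt "0.264 0 -0.153 0 -0.264 0" --pt "0.308 0 -0.178 0 -0.308 0" --pt "0.352 0 -0.204 0 -0.352 0" --pt "0.396 0 -0.23 0 -0.396 0" --pt "0.437 0 -0.255 0 -0.436 0" --jaw -0.2 --force 30

```text
time: 3.05
tool_pos: [529.2, 174.4, 304.1]
tcp_rot: [-90.0, -0.0, 5.2]
ft_force: [1.2, 0.7, 0.8]
finger_gap: 51.3
```

```bash
python3 - <<'E'
import sys; sys.path.insert(0,'.')
from h import *
from bench import r
np.set_printoptions(precision=2,suppress=True)
s=r.sense();print(s["time"],s["tool_pos"],s["tcp_rot"],s["finger_gap"],s["qd"],s["ft_force"])
m=r.camera_model("wrist")
im=r.snapshot("wrist"); cv2.imwrite("pics/w1.png",im[:,:,::-1]); np.save("w1.npy",m["cam_to_world"])
for t,z in [("outlet",20),("strip_foot",46),("wall_front",52),("gate_knob",52),("gate_pivot",52)]:
    d=r.spot_point("wrist",t); print(t,[(x["position"],round(x["conf"],2),atz(m,x["position"],z)) for x in d[:3]])
for t in ["gate_knob","block_4"]:
    d=r.trace("wrist",t); print(t,[(x["position"],round(x["conf"],2),x["mask"].sum()) for x in d[:3]])
E
```

```text
3.05 [529.22 174.42 304.09] [-89.99  -0.03   5.17] 51.311511715487434 [-36.75  18.75 -18.71   0.15  -0.14 -54.5 ] [1.2  0.7  0.78]
outlet [([349.2, 253.0], 0.79, array([571.78, 216.25,  20.  ])), ([27.5, 303.4], 0.74, array([ 671.68, -162.8 ,   20.  ]))]
strip_foot [([347.8, 260.7], 0.72, array([571.1 , 212.35,  46.  ]))]
wall_front [([370.6, 235.7], 0.73, array([540.59, 230.8 ,  52.  ]))]
gate_knob [([319.1, 311.6], 0.75, array([629.38, 188.08,  52.  ]))]
gate_pivot [([324.0, 162.5], 0.88, array([474.58, 178.25,  52.  ])), ([369.7, 236.2], 0.31, array([541.18, 229.99,  52.  ]))]
gate_knob []
block_4 [([355.0, 241.8], 0.65, np.int64(112)), ([355.7, 232.3], 0.62, np.int64(89)), ([381.2, 274.9], 0.6, np.int64(2807))]
```

View pics/w1.png

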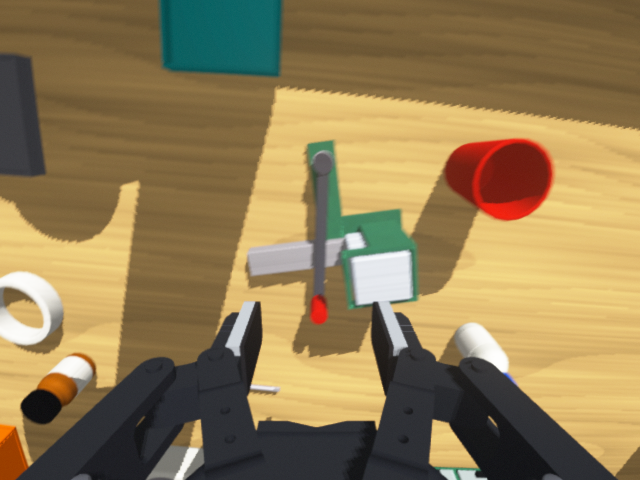

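```bash
cat > fit.py <<'E'
from h import *
from scipy.optimize import least_squares
LOC={"outlet":(0,0,20),"strip_foot":(-5,0,46),"wall_front":(17.5,25.5,52),"gate_pivot":(-14,100,52)}
def m2w(p,P):
    c,s=np.cos(p[2]),np.sin(p[2]); P=np.atleast_2d(P).astype(float)
    return np.c_[p[0]+c*P[:,0]-s*P[:,1],p[1]+s*P[:,0]+c*P[:,1],P[:,2]]
def loc(n,p):
    if n=="gate_knob": return (-14-152*np.sin(p[3]),100-152*np.cos(p[3]),52)
    return LOC[n]
def fit(obs,p0,loss="soft_l1"):
    def f(p):
        return np.concatenate([ (proj(m,m2w(p,loc(n,p)))[0]-px)/sg for m,n,px,sg in obs])
    return least_squares(f,p0,loss=loss)
E
python3 - <<'E'
import sys; sys.path.insert(0,'.')
from fit import *
from bench import r
import pickle
np.set_printoptions(precision=2,suppress=True)
obs=[];
for n in ["wrist"]:
  m=r.camera_model(n); im=r.snapshot(n); cv2.imwrite("pics/w2.png",im[:,:,::-1]); m=r.camera_model(n)
  print(r.sense()["tool_pos"])
  for t in list(LOC)+["gate_knob"]:
    d=r.spot_point(n,t)
    if d: obs.append((m,t,np.array(d[0]["position"]),2.0)); print(n,t,d[0]["position"],d[0]["conf"])
S=r.camera_model("scene");T=r.camera_model("top")
for n,a,b in [("outlet",(396.4,319.7),(214.4,243.4)),("strip_foot",(393.8,309.7),(212.2,241)),("wall_front",(410.7,301.6),(203.1,251.5)),("gate_knob",(375.6,319.3),(222.1,220.9)),("gate_pivot",(410.2,281.1),(224.8,277))]:
    obs+= [(S,n,np.array(a),3.),(T,n,np.array(b),2.5)]
R=fit(obs,[573,212,1.8,.1]); print(R.x,np.degrees(R.x[2]),R.cost)
R2=fit(obs[:5],[573,212,1.8,.1]); print(R2.x,np.degrees(R2.x[2]),R2.cost)
print(m2w(R.x,loc("gate_knob",R.x)),m2w(R.x,loc("gate_pivot",R.x)))
for o,f in zip(obs,R.fun.reshape(-1,2)): print(o[1],f)
p=R.x
# overlay
P=[(0,-22,100),(0,22,100),(50,22,100),(50,-22,100),(-110,-14,20),(-110,14,20),(0,14,20),(0,-14,20),(-14,100,52),loc("gate_knob",p),(-14-152*np.sin(p[3]),100-152*np.cos(p[3]),65)]
for q in proj(m,m2w(p,P)): cv2.circle(im,tuple(int(v) for v in np.round(q)),2,(255,0,255),-1)
cv2.imwrite("pics/w2o.png",cv2.resize(im[120:340,220:440],None,fx=2.7,fy=2.7,interpolation=2)[:,:,::-1])
pickle.dump((obs,p),open("obs.pkl","wb"))
E
```

```text
[527.64 176.97 303.99]
wrist outlet [346.0, 253.8] 0.8
wrist strip_foot [343.5, 261.5] 0.89
wrist wall_front [365.2, 237.5] 0.89
wrist gate_pivot [319.8, 166.9] 0.97
wrist gate_knob [318.8, 311.6] 0.58
[570.5  215.74   1.82   0.17] 104.23627794935098 3.684129272951565
[570.28 215.96   1.82   0.17] 104.3218727818166 0.6108872631980784
[[628.49 190.25  52.  ]] [[477.02 177.58  52.  ]]
outlet [ 0.18 -0.33]
strip_foot [0.07 0.5 ]
wall_front [-0.96  0.06]
gate_pivot [ 0.15 -0.1 ]
gate_knob [-0.09  0.33]
outlet [ 0.49 -0.68]
outlet [-0.54  0.1 ]
strip_foot [1.08 0.13]
strip_foot [0.08 0.19]
wall_front [-0.29  1.17]
wall_front [0.88 0.59]
gate_knob [ 0.11 -0.83]
gate_knob [-0.6  -0.74]
gate_pivot [-0.16  0.2 ]
gate_pivot [-0.43  0.59]
```

View pics/w2o.png

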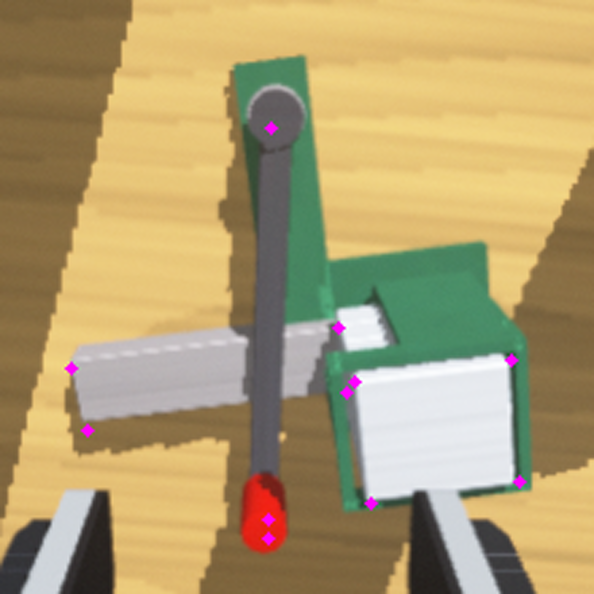

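```bash
python3 - <<'E'
import cv2
im=cv2.imread("pics/w2.png")
cv2.imwrite("pics/z1.png",cv2.resize(im[230:310,240:360],None,fx=6.5,fy=6.5,interpolation=cv2.INTER_CUBIC))
cv2.imwrite("pics/z2.png",cv2.resize(im[230:315,330:430],None,fx=7,fy=7,interpolation=cv2.INTER_CUBIC))
E
```

```text
(no output)
```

View pics/z1.png

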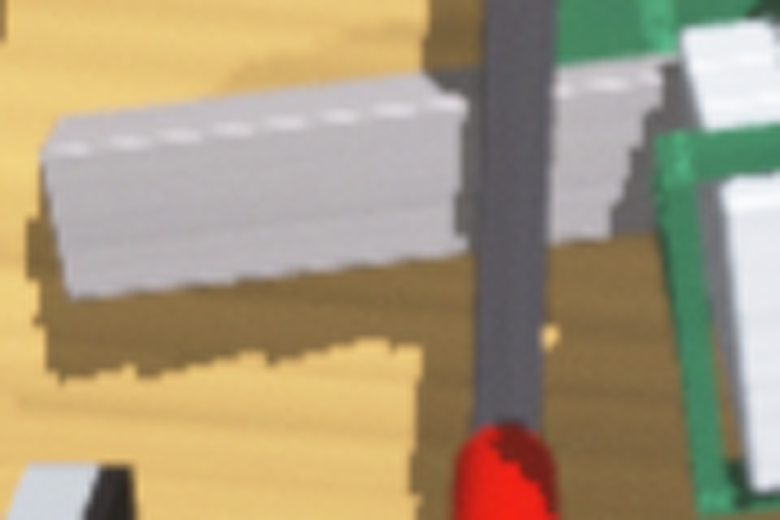

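View pics/z2.png

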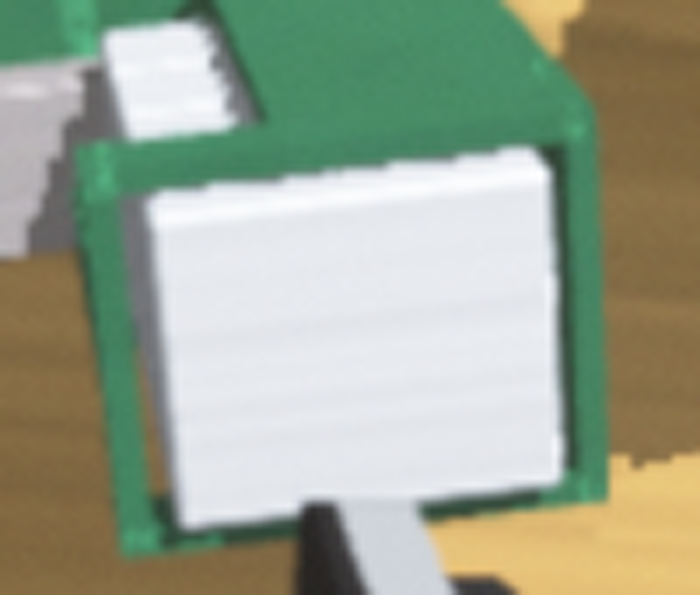

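```bash
python3 - <<'E'
import sys; sys.path.insert(0,'.')
from fit import *
import pickle
np.set_printoptions(precision=2,suppress=True)
obs,p=pickle.load(open("obs.pkl","rb"))
m=obs[0][0]
C={"r1":((-110,14,20),(246.9,253.1)),"r2":((-110,-14,20),(250.8,275.8)),"s1":((0,22,100),(351.7,261.4)),"s2":((50,22,100),(407.9,255.4)),"s3":((50,-22,100),(410.3,299.3)),"s4":((0,-22,100),(356,305)),
"f1":((-7.5,-27.5,95),(347.9,308.9)),"f2":((-7.5,27.5,95),(342.1,251.4)),"f3":((57,-27.5,95),(416.4,301))}
for k,(P,px) in C.items(): LOC[k]=P; obs.append((m,k,np.array(px),1.0))
R=fit(obs,p); print(R.x,np.degrees(R.x[2]),R.cost)
for o,f in zip(obs,R.fun.reshape(-1,2)): print(o[1],f)
# with wrist x,y bias free
only=[o for o in obs if o[0] is m]
R=fit(only,p); print(R.x,np.degrees(R.x[2]),R.cost)
p=R.x; print(m2w(p,loc("gate_knob",p)),m2w(p,loc("gate_pivot",p)))
pickle.dump((obs,p),open("obs2.pkl","wb"))
E
```

```text
[570.18 215.4    1.79   0.15] 102.52883385432538 10.958995420995121
outlet [ 0.04 -0.48]
strip_foot [-0.09  0.27]
wall_front [-0.7   0.08]
gate_pivot [ 1.55 -0.75]
gate_knob [-0.1  -0.17]
outlet [ 0.48 -0.73]
outlet [-0.49  0.15]
strip_foot [1.08 0.07]
strip_foot [0.14 0.26]
wall_front [-0.24  1.21]
wall_front [0.8  0.58]
gate_knob [ 0.21 -0.93]
gate_knob [-0.59 -0.55]
gate_pivot [0.2  0.26]
gate_pivot [-0.82  0.81]
r1 [-1.39 -0.11]
r2 [-0.46  0.3 ]
s1 [-0.53 -0.68]
s2 [ 1.4 -1.7]
s3 [0.87 0.06]
s4 [-0.23  0.87]
f1 [-0.29  0.52]
f2 [-0.69  2.4 ]
f3 [1.16 0.22]
[570.14 215.43   1.79   0.15] 102.4959495284165 7.584275859068931
[[627.19 190.33  52.  ]] [[475.54 180.12  52.  ]]
```

Call:
arm_command --pt "0.034 0 0.002 0 0 0" --pt "0.068 0 0.004 0 0.01 0" --pt "0.1 0.01 0.005 0 0.02 0" --pt "0.1 0.05 0.005 0 0.02 0" --pt "0.1 0.09 0.005 0 0.02 0" --pt "0.1 0.13 0.005 0 0.02 0" --pt "0.1 0.165 0.005 0 0.02 0" --pt "0.1 0.194 0.005 0 0.02 0" --pt "0.1 0.194 0.005 0 0.02 0" --pt "0.1 0.194 0.005 0 0.02 0"

```text
time: 5.0
tool_pos: [628.1, 190.1, 111.3]
tcp_rot: [-90.0, -0.1, 4.0]
ft_force: [0.6, 0.2, -0.6]
finger_gap: 51.6
```

```bash
python3 - <<'E'
import sys; sys.path.insert(0,'.')
from fit import *
from bench import r
np.set_printoptions(precision=2,suppress=True)
im=r.snapshot("wrist"); cv2.imwrite("pics/w3.png",im[:,:,::-1])
s=r.sense();print(s["time"],s["tool_pos"],s["tcp_rot"],s["finger_gap"],s["ft_force"],s["joint_pos"])
E
```

```text
5.05 [628.54 190.14 111.98] [-89.98  -0.16   3.97] 51.31702475633805 [ 0.18 -0.94 -0.11] [ 12.36  24.93  85.23  -0.    69.67 -81.61]
```

View pics/w3.png

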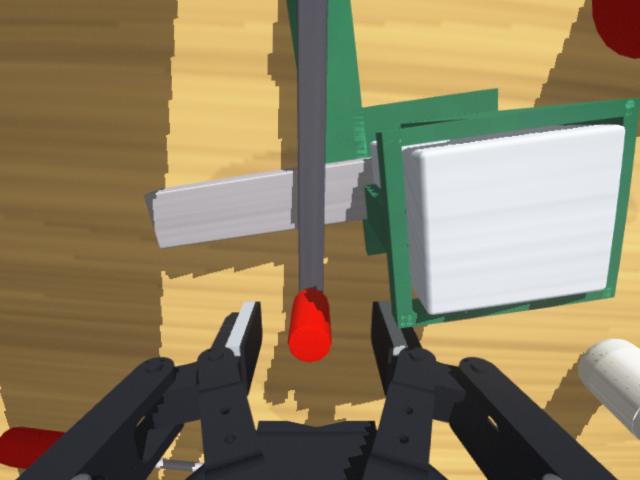

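Call:
arm_command --pt "0 0 0 0 0 0" --pt "0 0 0 0 0 0" --pt "0 0 0 0 0 0" --pt "-0.0011 0 -0.0185 0 0.122 0" --pt "-0.0045 0 -0.0368 0 0.244 0" --pt "-0.0101 0 -0.0545 0 0.3665 0" --pt "-0.0178 0 -0.0714 0 0.4887 0" --pt "-0.0275 0 -0.0872 0 0.6109 0" --pt "-0.039 0 -0.1017 0 0.733 0" --pt "-0.0523 0 -0.1147 0 0.8552 0" --jaw 0.48 --force 20

```text
time: 6.3
tool_pos: [583.5, 71.5, 110.4]
tcp_rot: [-89.9, -0.1, -45.3]
ft_force: [1.6, 1.1, 0.6]
finger_gap: 22.1
```

Call:
arm_command --pt "-0.0008 0 -0.0159 0 0.105 0" --pt "-0.0033 0 -0.0316 0 0.209 0" --pt "-0.0074 0 -0.047 0 0.314 0" --pt "-0.0131 0 -0.0618 0 0.419 0" --pt "-0.0178 0 -0.0714 0 0.489 0" --pt "-0.0204 0 -0.076 0 0.524 0" --pt "-0.0217 0 -0.0783 0 0.541 0" --pt "-0.0231 0 -0.0805 0 0.558 0" --pt "-0.0245 0 -0.0828 0 0.576 0" --pt "-0.0245 0 -0.0828 0 0.576 0"

```text
time: 7.55
tool_pos: [507.1, 30.7, 109.9]
tcp_rot: [-90.0, 0.0, -78.0]
ft_force: [1.2, 0.2, 0.8]
finger_gap: 22.5
```

```bash
python3 - <<'E'
import sys; sys.path.insert(0,'.')
from fit import *
from bench import r
np.set_printoptions(precision=2,suppress=True)
im=r.snapshot("wrist"); cv2.imwrite("pics/w4.png",im[:,:,::-1])
im=r.snapshot("top"); cv2.imwrite("pics/t4.png",cv2.resize(im[180:330,150:350],None,fx=4,fy=4)[:,:,::-1])
s=r.sense();print(s["time"],s["tool_pos"],s["tcp_rot"],s["finger_gap"],s["ft_force"],s["joint_pos"])
E
```

```text
7.65 [507.14  30.72 109.79] [-90.02   0.01 -78.02] 21.996476610109138 [1.38 0.42 0.66] [ -2.32   4.16 110.18   0.01  65.68 -14.31]
```

View pics/w4.png

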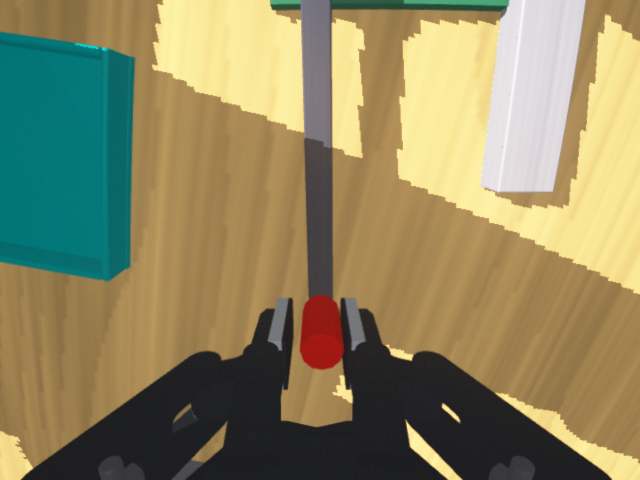

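Call:
arm_command --pt "0 0 -0.001 0 0.006 0" --pt "0 0 -0.002 0 0.012 0" --pt "0 0 -0.003 0 0.018 0" --pt "0 0 -0.004 0 0.022 0" --pt "0 0 -0.005 0 0.022 0" --pt "0 0 -0.005 0 0.022 0" --pt "0 0 -0.005 0 0.022 0" --pt "0 0 -0.005 0 0.022 0" --pt "0 0 -0.005 0 0.022 0" --pt "0 0 -0.005 0 0.022 0"

```text
time: 8.9
tool_pos: [504.8, 30.3, 110.2]
tcp_rot: [-89.6, 0.0, -79.3]
ft_force: [18.6, 5.9, -14.3]
finger_gap: 22.2
```

Call:
arm_command --pt "0 0 0.003 0 -0.02 0" --pt "0 0 0.005 0 -0.031 0" --pt "0 0 0.005 0 -0.031 0" --pt "0 0 0.005 0 -0.031 0" --pt "0 -0.03 0.005 0 -0.031 0" --pt "0 -0.07 0.005 0 -0.031 0" --pt "0 -0.11 0.005 0 -0.031 0" --pt "0 -0.15 0.005 0 -0.031 0" --pt "0 -0.19 0.005 0 -0.031 0" --pt "0 -0.19 0.005 0 -0.031 0" --jaw -0.2

```text
time: 10.15
tool_pos: [508.9, 30.4, 304.2]
tcp_rot: [-89.6, -0.1, -77.5]
ft_force: [-0.2, -0.2, 0.9]
finger_gap: 51.0
```

```bash
python3 - <<'E'
import sys; sys.path.insert(0,'.')
from fit import *
from bench import r
import pickle
np.set_printoptions(precision=2,suppress=True)
im=r.snapshot("wrist"); cv2.imwrite("pics/w5.png",im[:,:,::-1]);m=r.camera_model("wrist")
s=r.sense();print(s["time"],s["tool_pos"],s["tcp_rot"],s["finger_gap"],s["ft_force"],s["joint_pos"])
Rt=Rn.from_euler("xyz",s["tcp_rot"],degrees=True).as_matrix()
T=np.eye(4);T[:3,:3]=Rt;T[:3,3]=s["tool_pos"]
C=np.linalg.inv(T)@m["cam_to_world"]; print(C)
mm=dict(m);mm["cam_to_world"]=C
for px in [(260,303),(372,303),(292,298),(341,298)]:
    o,d=ray(mm,px)
    print(px,o,d,[ (o+d*k) for k in (150,156,162)])
for t in list(LOC)[:4]+["gate_knob"]:
    d=r.spot_point("wrist",t); print(t,[(x["position"],round(x["conf"],2),atz(m,x["position"],(LOC.get(t,(0,0,52)))[2])) for x in d[:3]])
E
```

```text
10.2 [507.98  30.44 301.69] [-89.8   -0.05 -77.53] 51.23438350980463 [-0.55  0.46 -1.07] [ -2.34  -6.87  99.89  -0.    86.78 -14.81]
[[  0.     0.95   0.32 -84.51]
 [ -0.    -0.32   0.95 -69.41]
 [  1.    -0.     0.     0.65]
 [  0.     0.     0.     1.  ]]
(260, 303) [-84.51 -69.41   0.65] [ 0.48  0.89 -0.16] [array([-12.43,  64.51, -24.05]), array([ -9.54,  69.87, -25.04]), array([ -6.66,  75.23, -26.03])]
(372, 303) [-84.51 -69.41   0.65] [0.48 0.89 0.16] [array([-12.4 ,  64.48,  25.28]), array([-9.52, 69.84, 26.26]), array([-6.63, 75.19, 27.25])]
(292, 298) [-84.51 -69.41   0.65] [ 0.47  0.9  -0.07] [array([-14.53,  65.22,  -9.94]), array([-11.73,  70.61, -10.36]), array([ -8.94,  76.  , -10.79])]
(341, 298) [-84.51 -69.41   0.65] [0.47 0.9  0.07] [array([-14.52,  65.21,  11.61]), array([-11.72,  70.6 ,  12.05]), array([-8.92, 75.98, 12.49])]
outlet [([420.8, 41.1], 0.83, array([568.48, 211.66,  20.  ]))]
strip_foot [([431.4, 37.9], 0.82, array([570.82, 208.88,  46.  ]))]
wall_front [([404.7, 5.3], 0.65, array([540.7 , 225.19,  52.  ]))]
gate_pivot [([310.7, 45.3], 0.59, array([472.25, 178.88,  52.  ]))]
gate_knob [([311.2, 218.7], 0.62, array([504.19,  33.08,  52.  ])), ([428.6, 35.8], 0.49, array([566.55, 208.08,  52.  ]))]
```

View pics/w5.png

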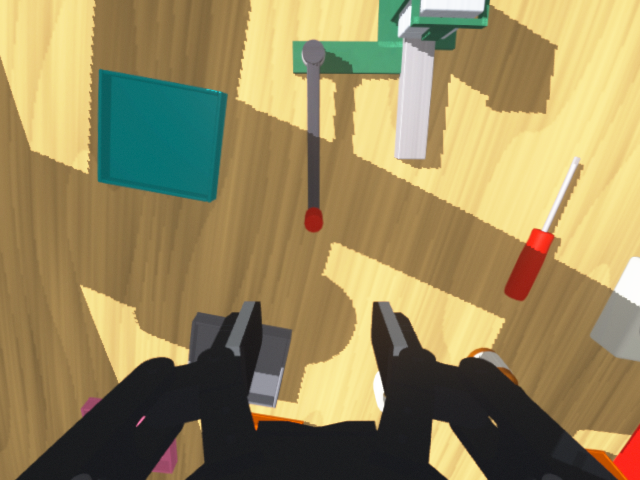

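Call:
arm_command --pt "-0.008 0.01 0.014 0 0 0.09" --pt "-0.016 0.03 0.028 0 0 0.18" --pt "-0.024 0.05 0.042 0 0 0.27" --pt "-0.032 0.07 0.056 0 0 0.36" --pt "-0.04 0.09 0.07 0 0 0.45" --pt "-0.048 0.115 0.085 0 0 0.54" --pt "-0.057 0.14 0.101 0 0 0.63" --pt "-0.057 0.165 0.101 0 0 0.698" --pt "-0.057 0.184 0.101 0 0 0.698" --pt "-0.057 0.184 0.101 0 0 0.698" --jaw -0.4

```text
time: 11.7
tool_pos: [592.1, 108.1, 113.7]
tcp_rot: [-90.3, 40.0, -77.7]
ft_force: [0.3, -0.5, 0.5]
finger_gap: 59.7
```

```bash
python3 - <<'E'
import sys; sys.path.insert(0,'.')
from fit import *
from bench import r
import pickle
np.set_printoptions(precision=2,suppress=True)
obs,p=pickle.load(open("obs2.pkl","rb"))
r.snapshot("scene")
im=r.snapshot("wrist"); cv2.imwrite("pics/w6.png",im[:,:,::-1]);m=r.camera_model("wrist")
s=r.sense();print(s["time"],s["tool_pos"],s["tcp_rot"],s["finger_gap"],s["ft_force"],s["joint_pos"])
for q in proj(m,m2w(p,[(0,0,20),(-110,14,20),(-110,-14,20),(0,22,40),(0,-22,40),(-5,0,46),(-7.5,27.5,95),(-7.5,-27.5,95),(0,22,20),(0,-22,20)])): cv2.circle(im,tuple(int(v) for v in np.round(q)),2,(255,0,255),-1)
cv2.imwrite("pics/w6o.png",im[:,:,::-1])
E
```

```text
11.8 [593.83 108.2  116.73] [-89.94  39.93 -77.46] 59.90770172662634 [0.36 0.05 0.87] [-11.34  27.52  89.3   36.25  83.4  -34.78]
```

View pics/w6o.png

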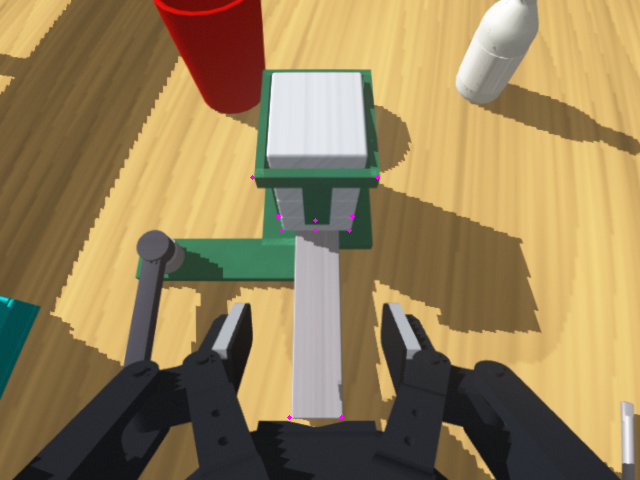

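Call:
arm_command --pt "0 0.015 0.001 0 0 0" --pt "0 0.03 0.001 0 0 0" --pt "0 0.045 0.001 0 0 0" --pt "0 0.058 0.001 0 0 0" --pt "0 0.068 0.001 0 0 0" --pt "0 0.075 0.001 0 0 0" --pt "0 0.08 0.001 0 0 0" --pt "0 0.08 0.001 0 0 0" --pt "0 0.08 0.001 0 0 0" --pt "0 0.08 0.001 0 0 0"

```text
time: 13.05
tool_pos: [588.1, 159.2, 63.7]
tcp_rot: [-89.3, 40.3, -77.1]
ft_force: [-7.1, -7.2, 52.4]
finger_gap: 60.2
```

```bash
python3 - <<'E'
import sys; sys.path.insert(0,'.')
from fit import *
from bench import r
import pickle
np.set_printoptions(precision=2,suppress=True)
obs,p=pickle.load(open("obs2.pkl","rb"))
im=r.snapshot("wrist"); cv2.imwrite("pics/w7.png",im[:,:,::-1]);m=r.camera_model("wrist")
s=r.sense();print(s["time"],s["tool_pos"],s["tcp_rot"],s["finger_gap"],s["ft_force"],s["joint_pos"])
Rt=Rn.from_euler("xyz",s["tcp_rot"],degrees=True).as_matrix()
for o in (68,70,72.6):
  for x in (-11,11):
    w=s["tool_pos"]+Rt@np.array([x,o,0])-[p[0],p[1],0]; c,sn=np.cos(p[2]),np.sin(p[2]); print(o,x,c*w[0]+sn*w[1],-sn*w[0]+c*w[1],w[2])
for q in proj(m,m2w(p,[(0,0,20),(0,22,40),(0,-22,40),(-5,0,46),(-7.5,27.5,95),(-7.5,-27.5,95),(0,22,20),(0,-22,20)])): cv2.circle(im,tuple(int(v) for v in np.round(q)),2,(255,0,255),-1)
cv2.imwrite("pics/w7o.png",im[:,:,::-1])
E
```

```text
13.1 [588.07 159.26  63.69] [-89.27  40.3  -77.06] 59.82265914473984 [-6.72 -7.13 53.22] [ -7.03  31.05  91.25  38.98  76.65 -35.56]
68 -11 -6.35453142363767 -5.809355982966098 18.943103462232948
68 11 -23.133685150855335 -5.940390591412044 4.714862877754946
70 -11 -5.06100038596297 -5.824597615528449 17.417801804458634
70 11 -21.840154113180635 -5.955632223974395 3.1895612199806322
72.6 -11 -3.3794100369858855 -5.844411737859547 15.434909649352022
72.6 11 -20.15856376420355 -5.975446346305494 1.2066690648740206
```

View pics/w7o.png

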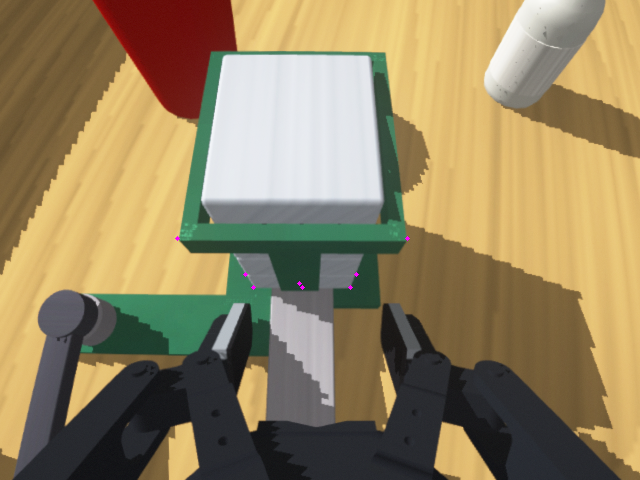

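Call:
arm_command --pt "0 -0.01 0 0 0 0" --pt "0 -0.022 0 0 0 0" --pt "0 -0.034 0 0 0 0" --pt "0 -0.045 0 0 0 0" --pt "-0.003 -0.042 0 0 0 0.06" --pt "-0.006 -0.036 0 0 0 0.12" --pt "-0.0088 -0.031 0 0 0 0.1745" --pt "-0.0088 -0.031 0 0 0 0.1745" --pt "-0.0088 -0.031 0 0 0 0.1745" --pt "-0.0088 -0.031 0 0 0 0.1745"

```text
time: 14.35
tool_pos: [586.6, 145.5, 84.5]
tcp_rot: [-89.9, 49.9, -77.4]
ft_force: [-0.1, 0.2, 0.2]
finger_gap: 60.0
```

```bash
cat > st.py <<'E'
import sys; sys.path.insert(0,'.')
from fit import *
from bench import r
import pickle
np.set_printoptions(precision=2,suppress=True)
obs,p=pickle.load(open("obs2.pkl","rb"))
im=r.snapshot("wrist");m=r.camera_model("wrist")
s=r.sense();print(s["time"],s["tool_pos"],s["tcp_rot"],s["finger_gap"],s["ft_force"],s["joint_pos"])
Rt=Rn.from_euler("xyz",s["tcp_rot"],degrees=True).as_matrix()
c,sn=np.cos(p[2]),np.sin(p[2])
for n,v in [("tcp",(0,0,0)),("tip-",(-11,70,0)),("tip+",(11,70,0)),("body+",(42.5,0,0)),("body-",(-42.5,0,0))]:
    w=s["tool_pos"]+Rt@np.array(v)-[p[0],p[1],0]; print(n,np.array([c*w[0]+sn*w[1],-sn*w[0]+c*w[1],w[2]]))
for q in proj(m,m2w(p,[(0,0,20),(0,22,40),(0,-22,40),(-5,0,46),(-7.5,27.5,95),(-7.5,-27.5,95),(0,22,20),(0,-22,20)])): cv2.circle(im,tuple(int(v) for v in np.round(q)),2,(255,0,255),-1)
cv2.imwrite("pics/%s.png"%sys.argv[1],im[:,:,::-1])
E
python3 st.py w8
```

```text
14.4 [586.6  145.48  84.52] [-89.92  49.94 -77.45] 59.64234167468896 [-0.72  0.26 -0.46] [-11.15  33.84  89.03  44.78  84.72 -39.44]
tcp [-71.86  -0.94  84.52]
tip- [-11.21  -0.98  47.89]
tip+ [-25.37  -0.99  31.05]
body+ [-99.21  -0.96  52.  ]
body- [-44.5   -0.91 117.05]
```

View pics/w8.png

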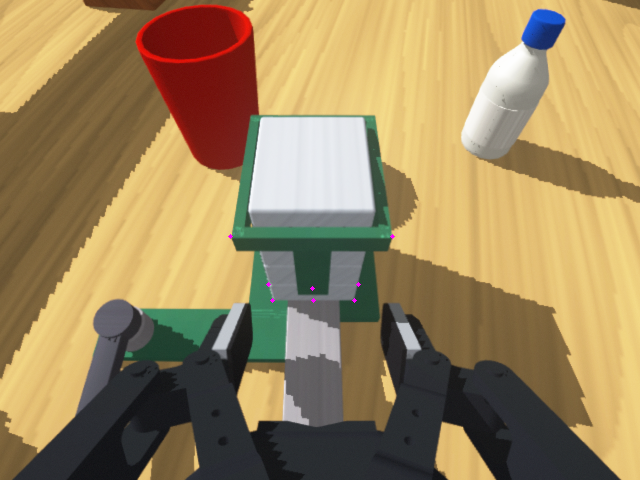

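Call:
arm_command --pt "0 0.008 0 0 0 0" --pt "0 0.016 0 0 0 0" --pt "0 0.023 0 0 0 0" --pt "0 0.029 0 0 0 0" --pt "0 0.029 0 0 0 0" --pt "0 0.029 0 0 0 0" --pt "0 0.029 0 0 0 0" --pt "0 0.029 0 0 0 0" --pt "0 0.029 0 0 0 0" --pt "0 0.029 0 0 0 0"

```text
time: 15.65
tool_pos: [581.5, 167.1, 65.4]
tcp_rot: [-90.0, 50.0, -77.5]
ft_force: [-0.1, -0.3, -0.8]
finger_gap: 60.1
```

```bash
python3 st.py w9
```

```text
15.7 [581.5  167.16  65.38] [-90.    49.99 -77.52] 59.558338461710356 [-0.18 -0.47  0.72] [ -9.31  34.95  89.99  45.88  82.23 -39.8 ]
tcp [-49.59  -0.65  65.38]
tip- [11.1  -0.68 28.8 ]
tip+ [-3.05 -0.67 11.95]
body+ [-76.91  -0.64  32.83]
body- [-22.26  -0.66  97.93]
```

View pics/w9.png

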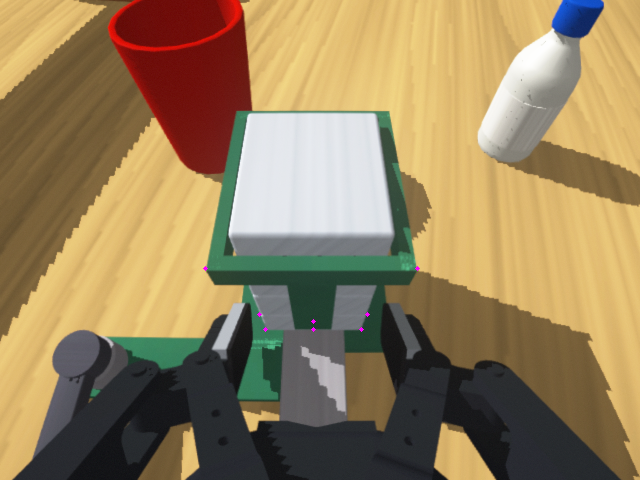

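Call:
arm_command --pt "0 0 0 0 0 0" --pt "0 0 0 0 0 0" --pt "0 0 0 0 0 0" --pt "0 0 0 0 0 0" --pt "0 0 0 0 0 0" --pt "0 0 0 0 0 0" --pt "0.0015 -0.0013 0 0 0 0" --pt "0.003 -0.0026 0 0 0 0" --pt "0.006 -0.005 0 0 0 0" --pt "0.0077 -0.0064 0 0 0 0" --jaw 1 --force 40

```text
time: 16.95
tool_pos: [584.2, 158.2, 65.3]
tcp_rot: [-89.9, 50.1, -77.4]
ft_force: [-1.9, 3.5, 13.7]
finger_gap: 42.4
```

```bash
python3 st.py w10
```

```text
17.0 [584.22 158.    65.32] [-89.86  50.13 -77.38] 42.740557719263066 [-1.3   2.4  13.41] [-10.13  35.43  89.35  45.59  82.89 -40.27]
tcp [-59.12  -1.32  65.32]
tip- [ 1.66 -1.37 28.89]
tip+ [-12.44  -1.39  12.  ]
body+ [-86.36  -1.37  32.7 ]
body- [-31.88  -1.26  97.94]
```

View pics/w10.png

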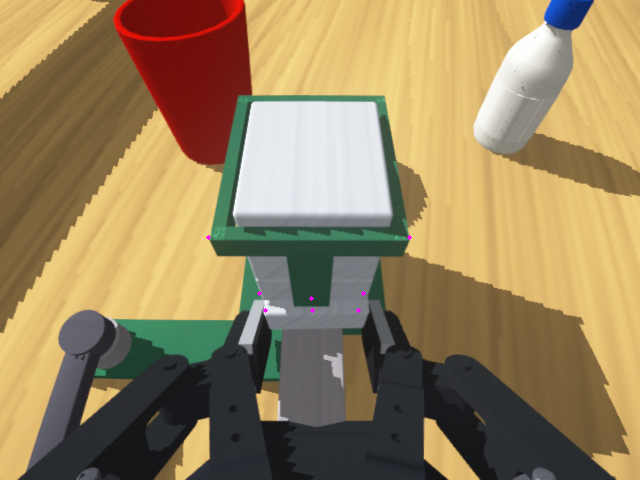

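Call:
arm_command --pt "-0.0011 -0.001 0 0 0 0" --pt "0.005 -0.0085 0 0 0 0" --pt "0.0115 -0.016 0 0 0 0" --pt "0.018 -0.024 0 0 0 0" --pt "0.025 -0.032 0 0 0 0" --pt "0.0325 -0.041 0 0 0 0" --pt "0.04 -0.05 0 0 0 0" --pt "0.048 -0.0595 0 0 0 0" --pt "0.0586 -0.0722 0 0 0 0" --pt "0.0586 -0.0722 0 0 0 0"

```text
time: 18.25
tool_pos: [604.6, 64.6, 65.5]
tcp_rot: [-89.9, 49.9, -77.6]
ft_force: [0.7, -1.8, 7.5]
finger_gap: 42.5
```

```bash
python3 st.py w11
```

```text
18.3 [604.48  64.99  65.54] [-89.91  49.96 -77.55] 42.968471798127055 [-0.43 -1.78  7.11] [-17.63  39.47  83.05  41.56  88.65 -43.13]
tcp [-154.3    -0.97   65.54]
tip- [-93.64  -1.13  28.93]
tip+ [-107.79   -1.12   12.09]
body+ [-181.65   -0.95   33.01]
body- [-126.96   -1.     98.08]
```

View pics/w11.png

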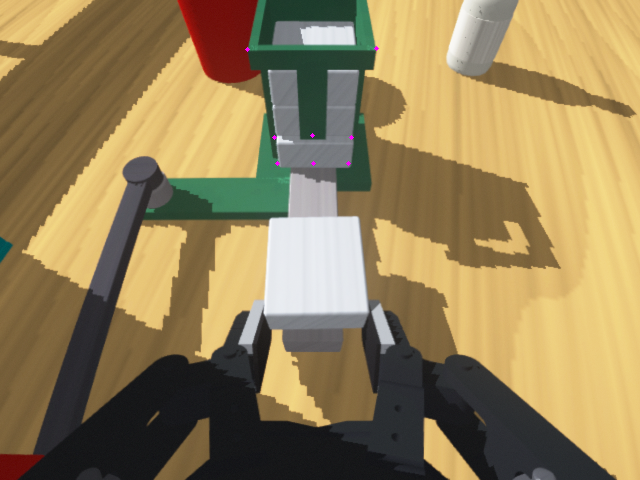

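```bash
python3 - <<'E'
import sys; sys.path.insert(0,'.')
from fit import *
from bench import r
import pickle
np.set_printoptions(precision=2,suppress=True)
obs,p=pickle.load(open("obs2.pkl","rb"))
m=r.camera_model("wrist");c,sn=np.cos(p[2]),np.sin(p[2])
for px in [(268,218),(357,218),(366,317),(266,317)]:
    w=atz(m,px,40)-[p[0],p[1],0]; print(c*w[0]+sn*w[1],-sn*w[0]+c*w[1])
# tray from top view
t=r.camera_model("top")
im=cv2.imread("pics/top0.png"); cv2.imwrite("pics/tz.png",cv2.resize(im[225:320,330:460],None,fx=6,fy=6,interpolation=2))
E
```

```text
-56.49924387650819 21.16899459160254
-56.55981613321335 -21.602664973620804
-106.01813421145933 -22.112769373398017
-105.94027573762233 18.531262301192495
```

Call:
arm_command --pt "0 0 0 0 0 0" --pt "0 0 0 0 0 0" --pt "0 0 0 0 0 0" --pt "0 0 0 0 0 0" --pt "0 -0.005 0 0 0 0" --pt "0 -0.015 0 0 0 0" --pt "0 -0.028 0 0 0 0" --pt "0 -0.045 0 0 0 0" --pt "0 -0.065 0 0 0 0" --pt "0 -0.08 0 0 0 0" --jaw -0.4

```text
time: 19.55
tool_pos: [617.6, 5.5, 118.0]
tcp_rot: [-89.9, 49.9, -77.5]
ft_force: [-0.5, -0.4, 0.2]
finger_gap: 59.5
```

View pics/tz.png

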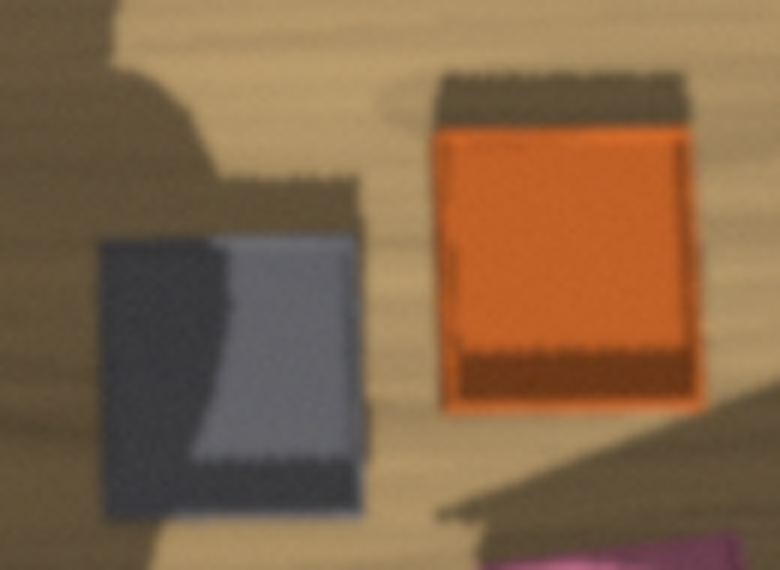

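Call:
arm_command --pt "-0.012 0.009 0 0 0 -0.08" --pt "-0.025 0.018 0 0 0 -0.18" --pt "-0.038 0.027 0 0 0 -0.29" --pt "-0.051 0.037 0 0 0 -0.41" --pt "-0.064 0.047 0 0 0 -0.53" --pt "-0.077 0.057 0 0 0 -0.65" --pt "-0.09 0.066 0 0 0 -0.76" --pt "-0.102 0.075 0 0 0 -0.873" --pt "-0.1124 0.0826 0 0 0 -0.873" --pt "-0.1124 0.0826 0 0 0 -0.873"

```text
time: 20.8
tool_pos: [587.7, 140.0, 149.9]
tcp_rot: [-90.0, 0.1, -77.5]
ft_force: [0.3, 0.1, -1.5]
finger_gap: 59.5
```

```bash
python3 st.py w12; python3 - <<'E'
import sys; sys.path.insert(0,'.')
from fit import *
from bench import r
t=r.camera_model("top")
# tray rim corners z=22
for px in [(432,127),(692,127),(708,412),(442,412)]:
    print(px,atz(t,(330+px[0]/6-.4,225+px[1]/6-.4),22).round(1))
s=r.camera_model("scene")
print(atz(t,(424.2,268.8),4).round(1))
E
```

```text
20.85 [587.75 139.   149.57] [-90.02   0.07 -77.52] 60.04273751815519 [-0.43  0.4  -0.07] [ 8.41 15.08 93.27  0.08 71.67 -4.09]
tcp [-78.43  -0.66 149.57]
tip- [-67.34  -0.64  79.59]
tip+ [-89.34  -0.63  79.56]
body+ [-120.93   -0.64  149.52]
body- [-35.93  -0.67 149.63]
(432, 127) [ 560.6 -271.2   22. ]
(692, 127) [ 559.7 -382.9   22. ]
(708, 412) [ 438.1 -383.7   22. ]
(442, 412) [ 439.3 -271.2   22. ]
[ 502.7 -330.7    4. ]
```

View pics/w12.png

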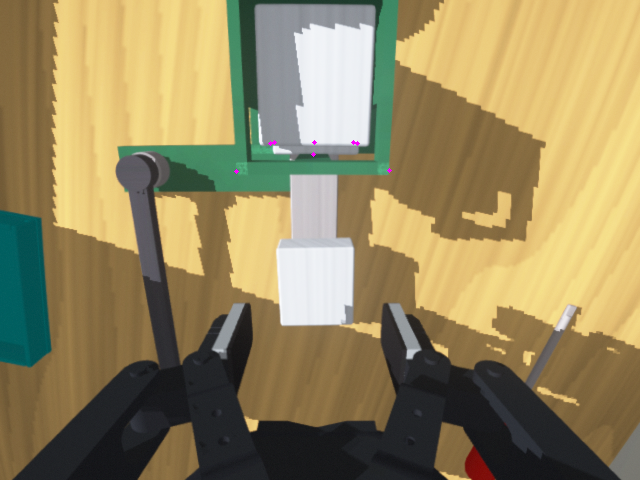

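Call:
arm_command --pt "0.001 0.01 0 0 0 0" --pt "0.002 0.02 0 0 0 0" --pt "0.002 0.03 0 0 0 0" --pt "0.002 0.038 0 0 0 0" --pt "0.002 0.045 0 0 0 0" --pt "0.002 0.05 0 0 0 0" --pt "0.002 0.055 0 0 0 0" --pt "0.002 0.058 0 0 0 0" --pt "0.002 0.058 0 0 0 0" --pt "0.002 0.058 0 0 0 0"

```text
time: 22.1
tool_pos: [588.2, 137.4, 91.8]
tcp_rot: [-90.0, -0.0, -77.5]
ft_force: [0.1, 0.3, -0.7]
finger_gap: 59.5
```

```bash
python3 st.py w13
```

```text
22.15 [588.29 137.39  91.85] [-89.97  -0.03 -77.52] 59.8598700603301 [-0.71  0.   -0.57] [ 8.3  19.29 94.84 -0.03 65.84 -4.17]
tcp [-80.12  -0.84  91.85]
tip- [-69.15  -0.87  21.84]
tip+ [-91.15  -0.87  21.85]
body+ [-122.62   -0.82   91.87]
body- [-37.62  -0.85  91.83]
```

View pics/w13.png

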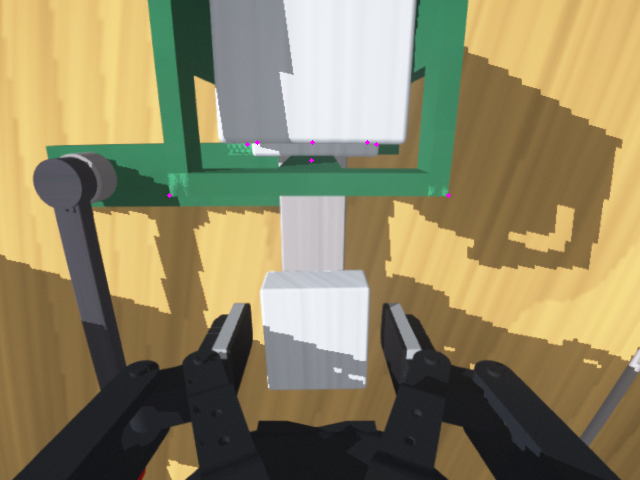

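Call:
arm_command --pt "0 0 0 0 0 0" --pt "0 0 0 0 0 0" --pt "0 0 0 0 0 0" --pt "0 0 0 0 0 0" --pt "0 0 0 0 0 0" --pt "0 0 0 0 0 0" --pt "0 -0.003 0 0 0 0" --pt "0 -0.01 0 0 0 0" --pt "0 -0.022 0 0 0 0" --pt "0 -0.035 0 0 0 0" --jaw 1 --force 60

```text
time: 23.4
tool_pos: [588.1, 137.4, 127.5]
tcp_rot: [-90.0, -0.0, -77.5]
ft_force: [0.7, -0.0, -1.2]
finger_gap: 42.7
```

```bash
python3 st.py w14
```

```text
23.45 [589.35 137.55 129.86] [-89.81  -0.04 -77.52] 42.866768044924164 [1.45 0.05 0.1 ] [ 8.3  16.45 93.88 -0.03 69.48 -4.17]
tcp [-80.19  -1.91 129.86]
tip- [-69.25  -2.14  59.85]
tip+ [-91.25  -2.13  59.87]
body+ [-122.69   -1.9   129.9 ]
body- [-37.69  -1.92 129.83]
```

View pics/w14.png

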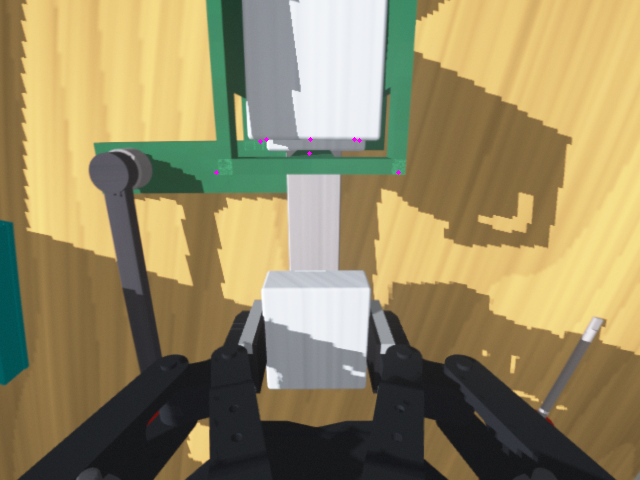

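Call:
arm_command --pt "0.01 -0.03 -0.004 0 0.01 0" --pt "0.04 -0.055 -0.017 0 0.03 0" --pt "0.09 -0.073 -0.039 0 0.06 0" --pt "0.145 -0.073 -0.0625 0 0.09 0" --pt "0.2 -0.073 -0.086 0 0.12 0" --pt "0.255 -0.073 -0.11 0 0.15 0" --pt "0.31 -0.073 -0.1335 0 0.18 0" --pt "0.362 -0.073 -0.156 0 0.2 0" --pt "0.405 -0.073 -0.1745 0 0.218 0" --pt "0.434 -0.073 -0.187 0 0.218 0"

```text
time: 24.7
tool_pos: [498.6, -329.2, 200.5]
tcp_rot: [-89.9, -0.1, -90.1]
ft_force: [1.0, 0.5, 0.1]
finger_gap: 42.5
```

```bash
cat > look.py <<'E'
import sys; sys.path.insert(0,'.')
from h import *
from bench import r
np.set_printoptions(precision=2,suppress=True)
im=r.snapshot("wrist");m=r.camera_model("wrist")
s=r.sense();print(s["time"],s["tool_pos"],s["tcp_rot"],s["finger_gap"],s["ft_force"],s["joint_pos"])
for dx in(-60,60):
  for dy in (-55,55):
    q=proj(m,[499.5+dx,-327+dy,22])[0]; cv2.circle(im,(int(q[0]),int(q[1])),3,(0,0,255),-1)
cv2.imwrite("pics/%s.png"%sys.argv[1],im[:,:,::-1])
E
python3 look.py w15
```

```text
24.75 [ 497.79 -332.19  200.69] [-89.96  -0.21 -90.19] 43.070095896954 [-3.02 -1.09 -0.19] [-38.55  11.11  92.2   -0.14  76.52 -38.34]
```

View pics/w15.png

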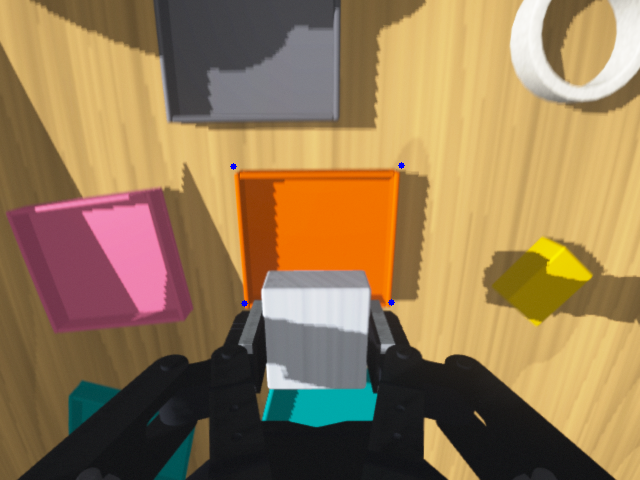

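Call:
arm_command --pt "0.002 0.01 0 0 0 0" --pt "0.002 0.025 0 0 0 0" --pt "0.002 0.045 0 0 0 0" --pt "0.002 0.065 0 0 0 0" --pt "0.002 0.082 0 0 0 0" --pt "0.002 0.097 0 0 0 0" --pt "0.002 0.108 0 0 0 0" --pt "0.002 0.115 0 0 0 0" --pt "0.002 0.118 0 0 0 0" --pt "0.002 0.118 0 0 0 0"

```text
time: 26.0
tool_pos: [499.4, -329.0, 82.0]
tcp_rot: [-90.0, -0.0, -90.0]
ft_force: [0.2, -0.1, 0.1]
finger_gap: 43.0
```

```bash
python3 look.py w16
```

```text
26.05 [ 499.55 -329.03   82.24] [-89.96  -0.05 -90.01] 42.61008071389592 [ 0.19  0.02 -1.42] [-38.27  19.24  96.05  -0.02  64.64 -38.25]
```

View pics/w16.png

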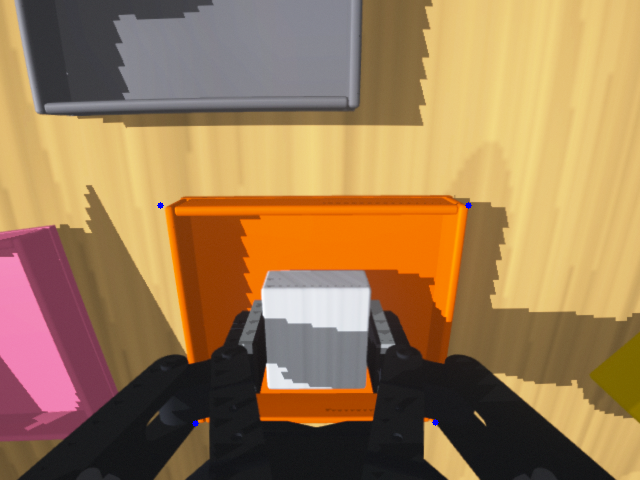

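Call:
arm_command --pt "0 0.001 0 0 0 0" --pt "0 0.002 0 0 0 0" --pt "0 0.003 0 0 0 0" --pt "0 0.0035 0 0 0 0" --pt "0 0.004 0 0 0 0" --pt "0 0.0045 0 0 0 0" --pt "0 0.005 0 0 0 0" --pt "0 0.0053 0 0 0 0" --pt "0 0.0055 0 0 0 0" --pt "0 0.0055 0 0 0 0"

```text
time: 27.3
tool_pos: [499.3, -328.8, 76.2]
tcp_rot: [-90.0, -0.0, -90.0]
ft_force: [0.8, 0.4, -1.6]
finger_gap: 42.8
```

No contact yet; lower on in small steps.

Call:
arm_command --pt "0 0.0003 0 0 0 0" --pt "0 0.0006 0 0 0 0" --pt "0 0.0009 0 0 0 0" --pt "0 0.0012 0 0 0 0" --pt "0 0.0015 0 0 0 0" --pt "0 0.0015 0 0 0 0" --pt "0 0.0015 0 0 0 0" --pt "0 0.0015 0 0 0 0" --pt "0 0.0015 0 0 0 0" --pt "0 0.0015 0 0 0 0"

```text
time: 28.55
tool_pos: [499.8, -329.2, 76.0]
tcp_rot: [-89.9, -0.1, -90.0]
ft_force: [-1.9, 2.6, 8.3]
finger_gap: 42.8
```

Call:
arm_command --pt "0 -0.0006 0 0 0 0" --pt "0 -0.0006 0 0 0 0" --pt "0 -0.0006 0 0 0 0" --pt "0 -0.0006 0 0 0 0" --pt "0 -0.0006 0 0 0 0" --pt "0 -0.0006 0 0 0 0" --pt "0 -0.01 0 0 0 0" --pt "0 -0.03 0 0 0 0" --pt "0 -0.06 0 0 0 0" --pt "0 -0.09 0 0 0 0" --jaw -0.25

```text
time: 29.8
tool_pos: [499.6, -329.0, 167.4]
tcp_rot: [-89.9, -0.1, -90.0]
ft_force: [1.3, 0.3, -0.0]
finger_gap: 53.3
```

Call:
arm_command --pt "0 -0.03 0 0 0 0" --pt "-0.02 -0.06 0 0 0 0" --pt "-0.05 -0.09 0 0 0 0" --pt "-0.08 -0.11 0 0 0 0" --pt "-0.1 -0.12 0 0 0 0" --pt "-0.1 -0.12 0 0 0 0" --pt "-0.1 -0.12 0 0 0 0" --pt "-0.1 -0.12 0 0 0 0" --pt "-0.1 -0.12 0 0 0 0" --pt "-0.1 -0.12 0 0 0 0"

```text
time: 31.05
tool_pos: [499.1, -229.0, 284.2]
tcp_rot: [-90.0, -0.0, -90.0]
ft_force: [-0.2, -0.6, 0.1]
finger_gap: 53.0
```

```bash
python3 look.py w17; python3 - <<'E'
from bench import r
import cv2
for n in ["scene","top"]:
    im=r.snapshot(n); cv2.imwrite(f"pics/{n}9.png",im[:,:,::-1])
    b=(slice(150,380),slice(200,500)) if n=="scene" else (slice(150,380),slice(130,530))
    cv2.imwrite(f"pics/{n}9z.png",cv2.resize(im[b],None,fx=2,fy=2,interpolation=2)[:,:,::-1])
E
```

```text
31.1 [ 499.17 -228.98  284.4 ] [-90.02  -0.01 -90.03] 52.95942143706273 [-0.62  0.05  0.32] [-29.98   0.18  94.93  -0.02  84.91 -29.94]
```

View pics/w17.png

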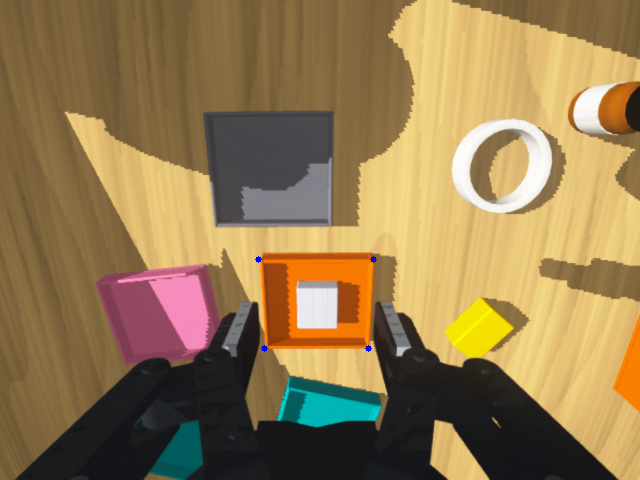

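View pics/scene9z.png

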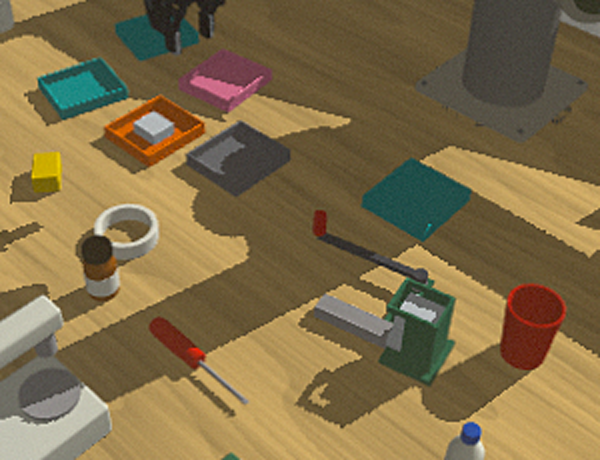

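View pics/top9z.png

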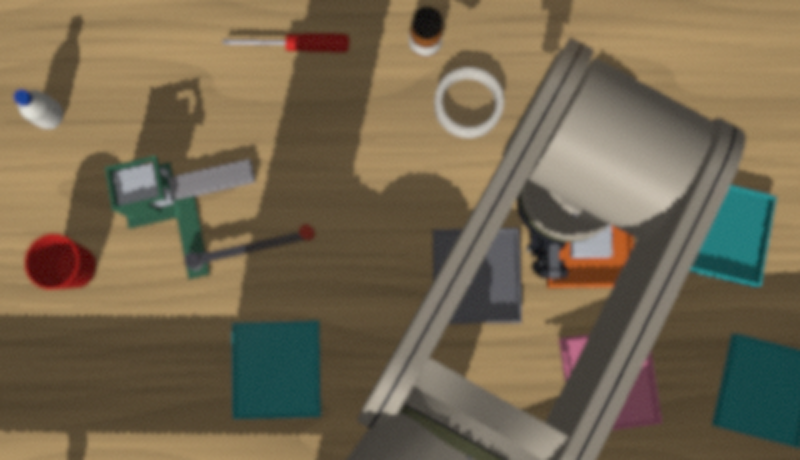

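```bash
python3 - <<'E'
import cv2
im=cv2.imread("pics/w5.png")
cv2.imwrite("pics/w5z.png",cv2.resize(im[35:235,290:450],None,fx=3,fy=3,interpolation=2))
E
```

```text
(no output)
```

View pics/w5z.png

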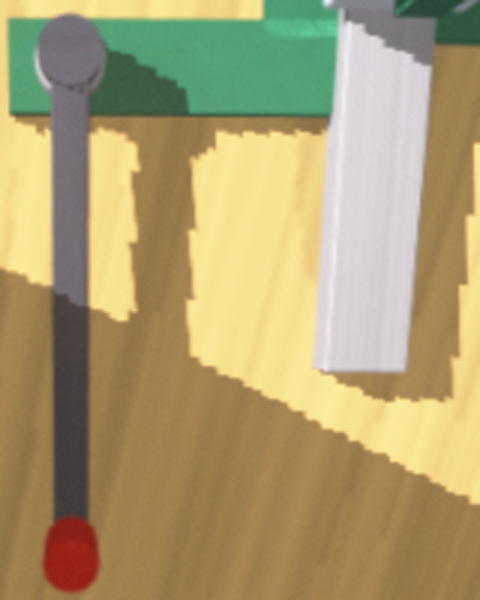

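```bash
python3 - <<'E'
import sys; sys.path.insert(0,'.')
from h import *
import numpy as np
T0=np.array([[0,.9486,.3164,-84.51],[0,-.3164,.9486,-69.41],[1,0,0,.65],[0,0,0,1]])
Rt=Rn.from_euler("xyz",[-89.8,-.05,-77.53],degrees=True).as_matrix()
T=np.eye(4);T[:3,:3]=Rt;T[:3,3]=[507.98,30.44,301.69]
from bench import r
m=r.camera_model("wrist"); s=r.sense()
A=np.eye(4);A[:3,:3]=Rn.from_euler("xyz",s["tcp_rot"],degrees=True).as_matrix();A[:3,3]=s["tool_pos"]
m=dict(m,cam_to_world=T@np.linalg.inv(A)@m["cam_to_world"])
f=lambda x,y,z:atz(m,(290+x/3-.33,35+y/3-.33),z)
for n,a,b,z in [("barL",(51,100),(55,510),29.5),("barR",(89,100),(87,510),29.5),("railR",(432,60),(405,370),20),("railL",(342,60),(324,368),20),("foot",(10,116),(330,116),8)]:
    p,q=f(*a,z),f(*b,z); d=q-p; print(n,p.round(1),q.round(1),np.degrees(np.arctan2(d[1],d[0])).round(2))
E
```

```text
barL [471.  164.6  29.5] [498.6  41.2  29.5] -77.41
barR [482.2 167.   29.5] [509.1  43.5  29.5] -77.71
railR [583.3 203.7  20. ] [603.6 111.4  20. ] -77.59
railL [555.9 197.1  20. ] [576.7 105.9  20. ] -77.16
foot [457.9 160.3   8. ] [559.  183.1   8. ] 12.72
```

```bash
python3 -c "
from bench import r
print(r.hand_in(), r.sense()['time'])"
```

```text
the job is handed in; nothing more can be done
the job is handed in; nothing more can be done
```

The bottom block now lies flat in the orange tray, near the middle. The gate is fully open, and I handed the job in at about 31 s.

- **Gate:** I pushed the knob round until it pressed against the stop at about 18 N. Measured in the wrist picture taken after I let go, the bar is parallel to the rail to about 0.2°.
- **Block:** I pinched it at its bare front and pulled it about 105 mm along the rail. I then gripped it again from above and lowered it until it touched the tray floor at about 8 N before releasing it.
- **Last checks:** The wrist and scene pictures show the block flat inside the tray. The wrist picture after the pull showed the other three blocks dropped down in the magazine. In the last scene and top pictures, everything else in view stands where it was.

One thing went wrong. On the first approach to the block I had the tilt 10° out, and a fingertip, by my reckoning, touched the magazine's foot at about 53 N. That is above the 40 N limit for the arm and gripper body, though I believe it was the finger and not the body that touched. I backed off and corrected the angle. The wrist force stayed well under 120 N, and I saw nothing shift.

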